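Set the straightedge against the angle stop and weight it down

ROBOT

A 6-joint arm with a two-finger parallel gripper is mounted at the origin on the work surface; the furniture and walls round the work are solid. World frame = base frame: x ahead of the robot, y to its left, z up, the work surface at z = 0. Lengths are in m, angles in rad, forces in N, time in s.
With the tool pointing down it reaches from about 0.35 to 0.975 m from the base axis. Payload 4.9 kg.
Tool frame: the origin (TCP) lies at the very end of the fingers, on their centre line; the grasp point (between the pads) lies 19 mm behind it; x points along the fingers, y is the direction in which the jaws open and shut, and the axes are right-handed (so a half turn about x gives the same grasp; the last joint's range is limited). The gripper opens to 85 mm and grips with 20 to 120 N. Pads are 22 mm wide; open, the fingers measure 114 mm over their backs; the gripper's body (76 mm by 85 mm) begins 54 mm behind the grasp point. The pads swing forward as they close: fully open they stand 13 mm farther back than shut.
Start: joints at [1.158, 0.053, 1.613, -0, 1.476, -0.119], TCP at [0.181, 0.598, 0.231] pointing down, gripper open.
Joint ranges: [-3.01, 3.01], [-1.01, 2.22], [0.06, 2.58], [-1.02, 4.17], [0.09, 2.62], [-3.14, 3.14]. Speed limits (rad/s): [2.57, 2.57, 3.14, 3.14, 3.14, 3.14].

INTERFACE

Orientations are given as a rotation vector (axis times angle).
In Python, from station import ctrl, get_image, calibration, finish_job, search_frame, cut_out, mark_of gives the robot as it stands. The module is installed in compiled form; this text tells all that it offers.
- The arm moves only by the tool arm_command, never from a script. Its argument "plan" is a list that holds one entry, the list of rows, each a list of 7 numbers: the shift along the tool's x, y, z in m, then the turn, a rotation vector about the tool's x, y, z in degrees, then the finger opening in m, from 0 to 0.0854. A call has 1 to 20 rows; each row shifts and turns the pose as measured when the row begins, along the tool's axes as they then stand; what a row does not reach is not made up. A row lasts 1/12 s, in which the tool goes at most 41.7 mm and 7.16 degrees, less where a joint would pass 70% of its speed; a pose out of reach is approached as far as the arm can. A call with a gripper value outside its range is refused whole. The fingers move at their own pace and stop on an object; "squeeze" is the grip in N (left out, the last holds). Time passes only in rows, so rows that do not move let the fingers close. It gives the time, the measured TCP pose, the force and the opening at its end, in the units of the state.
- ctrl.get_obs(): the state, without advancing time (a new reading comes with each control period).
- get_image(name): name is "scene" or "top" or "wrist"; returns the picture (420x560x3 uint8, red, green, blue); there is no depth.
- calibration(name): a dict with "fx", "fy", "cx", "cy" (pixels), "cam_to_world" (4x4, takes a point from camera to world coordinates); the wrist camera has in their place "hand_eye" (4x4, takes a point from camera to tool coordinates, whose origin is the TCP and whose axes are the tool frame's). Camera axes: x right, y down, z forward; pixel columns grow to the right and rows downward; lengths in m; the calibration is good to about 2 mm. A picture is of the moment at which its call begins: read the wrist's pose just before it. calibration takes no time and is no camera call.
- finish_job(): hands the job in, once; it reports no verdict.
Trained networks look in the newest picture that a camera, given by its name, has taken for a name from the list of things; names that differ only in an ending like _2 or _b are one class to them, and where a whole thing is asked for, a point or a joint stands for the part that bears it (a point fixed in the world has none). Each returns a list of dicts, best first, with "conf" (0 to 1); they miss things now and then, are a little off and sometimes report something else, mostly with a low value. They report only what shows in the picture. A call takes as long as a camera call.
- search_frame(camera, thing): "at" ([x, y, z] in m, in the coordinates of the camera as it stood for that picture, good to about 4 mm: the middle of the surface that is visible of it).
- cut_out(camera, thing): "mask" (420x560 bool, what is visible of it).
- mark_of(camera, thing): "at" ([x, y, z] in m, in the coordinates of the camera as it stood for that picture, good to about 4 mm: a listed point, or the origin of a listed thing).
The state is a dict: "t": time; "q": joint angles; "dq": joint speeds; "effort": joint torques, N m; "tool_pos": TCP position; "tool_rot": TCP orientation; "contact_force": force on the tool from outside, world axes, zero at the start; "wrist_torque": the same for the moment, N m; "opening": finger opening in m.
Only numpy, scipy, OpenCV 4.12 (cv2) and the standard library are available. Lean on these libraries where they do the work, as an engineer would, in place of code of your own. Each camera call takes 0.05 s, during which the arm holds its last target. There are 200 camera calls.

TASK

Swing the aluminium straightedge on the angle board round on its pivot screw until it meets the steel stop plunger, and hold it pressed there for about a second, firmly (5 to 10 newtons) but never so hard that the plunger is pushed back into its block. Then lay the wooden block flat on top of the outer half of the straightedge as a weight, leaving the straightedge touching the plunger. Leave the other things on the chest where they are.

Things in the scene. Friction and masses are not known exactly. Their poses are not given: they have to be found in the camera images.
- angle_board: Fixed plywood board, 225 (x) x 240 (y) x 12 mm, flat on the chest; origin at the centre of its underside, z up, far edge +x. Along its right (-y) edge stands a grey stop block 44 (x) x 28 (y) x 30 mm high, centred at board x = +80, y = -104 mm, its top 42 mm over the chest.
- stop_bore (a point): Where the round steel plunger (12 mm diameter, ball end) comes out of the stop block's +y face, on its axis, 21 mm over the chest. It points in board +y. Its tip stands 20 to 46 mm out of the face, set differently each time and not measured: find it by feel or sight. Only friction holds it: it slips back when pushed with over about 14 N and stands firm below that.
- pivot (a point): Centre of the pivot screw at the level of the board's top face (board x = -90, y = -30 mm, 12 mm over the chest). The screw's washer and head, 26 mm in diameter, reach 39 mm over the chest and keep the straightedge from being lifted off.
- bar: Aluminium straightedge, 220 x 40 x 16 mm, 0.3 kg, on the pivot screw (1.5 mm play). Origin at the hole, underside; x runs to the free end, 200 mm away; sides y = +-20 mm; top 28 mm over the chest. Starts 0.40 to 0.65 rad anticlockwise of board x; turn it clockwise: its -y side meets the plunger at about +0.04 to -0.12 rad. Drag under 2 N; stays where left.
- push_spot (a point): Point on the straightedge's +y long side, 170 mm from the pivot and at mid thickness (20 mm over the chest): facing the plunger, the place to push.
- wood_block: Plain beech block, 45 (x) x 70 (y) x 40 (z) mm, about 0.35 kg, standing on the chest to the right of the board; origin at the centre of its underside. Its 70 mm length is best laid along the straightedge, with its centre 105 to 145 mm from the pivot.
- eraser: Eraser, 23 x 58 x 13 mm, lying loose on the near left corner of the board. Bystander.
- glue_stick: Glue stick, 26 mm in diameter, 90 mm tall, standing on the chest to the right of the wooden block. Bystander.
- tape_measure: Tape measure, 35 x 78 x 64 mm, standing on the chest to the near right of the wooden block. Bystander.
- loupe: Black loupe, 43 mm in diameter, 36 mm tall, standing on the chest at the right. Bystander.

How it is judged:
By the outcome, as a careful person would: the job done as asked, in the order asked, and still so for the second after the job is handed in, with the robot touching nothing.
It also fails if it takes over 72 s, if anything falls off the work surface, if the arm or the gripper's body presses on something with over 40 N, if the wrist force passes 120 N, or if a joint passes its speed limit or range.

## Working session

There is one attempt and no reset: what is moved stays moved. The work goes in short steps, Python scripts to look and compute and a tool call to move; the robot and the scene stay as the last step left them, time stands still between calls to the robot, and variables do not carry over. Pictures are saved under pics/ and viewed, about 8 in all and at most 12, crops included, and the job is handed in when it is done.

Besides the shell and the picture viewer there is one more tool, called after "Emit:" as name([rows], argument=value, ...), one row to a line, values as JSON. arm_command: Moves the arm, as the interface text tells. Its arguments: {"type":"object","properties":{"plan":{"type":"array","items":{"type":"array","items":{"type":"array","items":{"type":"number"}}}},"squeeze":{"type":"number"}},"required":["plan"]}

```bash
mkdir -p pics; cat > h.py <<'E'
import numpy as np, cv2
from scipy.spatial.transform import Rotation as R
from station import ctrl, get_image, calibration, finish_job, search_frame, cut_out, mark_of
np.set_printoptions(precision=4, suppress=True)
def tool():
    o=ctrl.get_obs(); T=np.eye(4); T[:3,:3]=R.from_rotvec(o["tool_rot"]).as_matrix(); T[:3,3]=o["tool_pos"]; return T
def c2w(cam):
    c=calibration(cam); return tool()@np.array(c["hand_eye"]) if cam=="wrist" else np.array(c["cam_to_world"])
def snap(cam,name=None):
    M=c2w(cam); im=get_image(cam)
    if name: cv2.imwrite(f"pics/{name}.png",im[:,:,::-1])
    return M,im
def w(M,p): return (M@np.append(p,1))[:3]
def proj(cam,M,P):
    c=calibration(cam); p=np.linalg.inv(M)@np.append(P,1); return np.array([c["fx"]*p[0]/p[2]+c["cx"],c["fy"]*p[1]/p[2]+c["cy"]])
def ray(cam,M,uv,z):
    c=calibration(cam); d=M[:3,:3]@np.array([(uv[0]-c["cx"])/c["fx"],(uv[1]-c["cy"])/c["fy"],1]); o=M[:3,3]; return o+d*(z-o[2])/d[2]
E
python3 - <<'E'
from h import *
print(tool())
for cam in("top","scene"):
    M,im=snap(cam,cam+"1"); print(cam,M[:3,3])
    for n in("angle_board","stop_bore","pivot","bar","push_spot","wood_block","eraser","glue_stick","tape_measure","loupe"):
        r=mark_of(cam,n)
        for d in r[:2]: print(n,round(d["conf"],2),w(M,d["at"]))
a=cv2.imread("pics/top1.png");cv2.imwrite("pics/top1.png",a)
E
```

```text
[[-0.0008  0.2896  0.9572  0.1807]
 [-0.0018  0.9572 -0.2896  0.5977]
 [-1.     -0.002  -0.0003  0.2301]
 [ 0.      0.      0.      1.    ]]
top [-0.4632  0.4465  1.2545]
angle_board 0.76 [ 0.4226  0.2919 -0.0003]
stop_bore 0.22 [0.331  0.2536 0.0144]
pivot 0.69 [0.3375 0.2602 0.0121]
bar 0.71 [0.3317 0.2559 0.0119]
push_spot 0.9 [0.3825 0.4168 0.0194]
eraser 0.63 [0.3414 0.3801 0.0179]
glue_stick 0.59 [ 0.5151 -0.2588 -0.0044]
tape_measure 0.67 [ 0.5133 -0.2618 -0.005 ]
scene [-0.2282 -0.6085  0.6684]
angle_board 0.55 [ 0.4239  0.288  -0.0032]
stop_bore 0.57 [0.5031 0.2065 0.0215]
stop_bore 0.38 [ 0.5147 -0.2647  0.0019]
pivot 0.94 [0.3341 0.2539 0.0083]
bar 0.92 [0.329  0.2586 0.0134]
push_spot 0.65 [0.3847 0.417  0.0206]
wood_block 0.93 [ 0.4798 -0.033   0.0041]
wood_block 0.32 [ 0.4121 -0.3495 -0.0002]
eraser 0.42 [0.346  0.3818 0.0124]
glue_stick 0.82 [ 0.5132 -0.2608 -0.0023]
glue_stick 0.72 [0.3828 0.4153 0.0214]
tape_measure 0.89 [ 0.3206 -0.2443  0.0034]
loupe 0.56 [ 0.4166 -0.3509 -0.0016]
loupe 0.42 [0.5007 0.2042 0.0208]
```

View pics/top1.png

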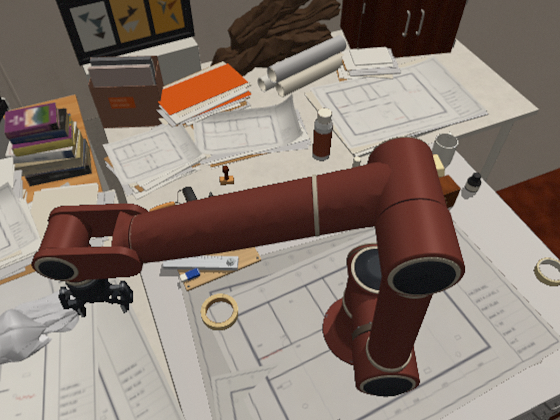

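View pics/scene1.png

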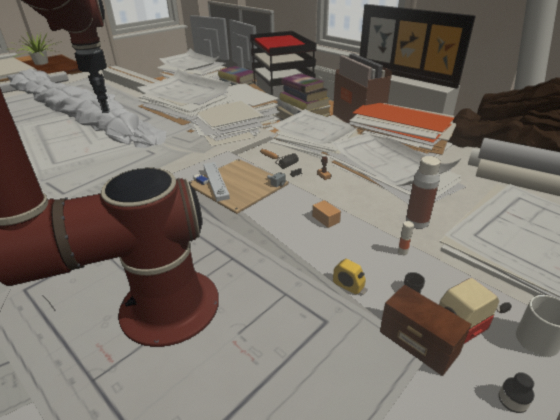

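```bash
python3 - <<'E'
from h import *
M=c2w("scene"); a=cv2.imread("pics/scene1.png")
cv2.imwrite("pics/crop1.png",cv2.resize(a[135:235,170:350],None,fx=4,fy=4,interpolation=cv2.INTER_CUBIC))
for n,P in dict(piv=[.335,.258,.012],push=[.384,.417,.02],bore=[.503,.205,.021],board=[.423,.29,0],wood=[.48,-.033,.0]).items(): print(n,proj("scene",M,P),(proj("scene",M,P)-[170,135])*4)
he=np.array(calibration("wrist")["hand_eye"]);c=calibration("wrist");print(he,c["fx"],c["cx"],c["cy"])
E
```

```text
piv [221.1565 196.0006] [204.6261 244.0024]
push [204.0826 169.9712] [136.3305 139.8848]
bore [273.4801 179.6443] [413.9205 178.5773]
board [237.5737 184.7754] [270.2949 199.1015]
wood [325.0268 219.361 ] [620.1072 337.4439]
[[-0.001  -0.305   0.9523 -0.1431]
 [ 1.     -0.0003  0.001   0.0012]
 [-0.      0.9523  0.305  -0.0777]
 [ 0.      0.      0.      1.    ]] 375.1636316868138 276.23136856499707 210.7052799547406
```

View pics/crop1.png

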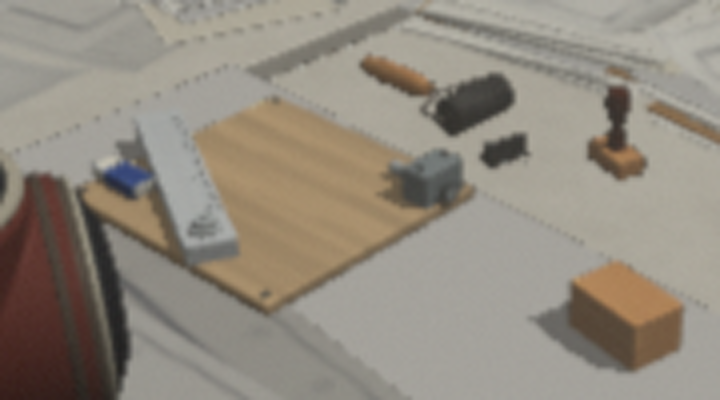

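```bash
python3 - <<'E'
from h import *
M=c2w("scene")
f=lambda u,v,z:ray("scene",M,np.array([u,v])/4+[170,135],z)
for n,a in dict(nr=(270,308,0.012),fr=(472,190,.012),fl=(272,98,.012),nl=(84,190,.012),bt1=(140,118,.028),bt2=(180,115,.028),be1=(190,245,.028),be2=(238,238,.028),tip=(392,168,.021),w1=(570,283,.04),w2=(618,262,.04),w3=(683,292,.04),w4=(634,322,.04)).items(): print(n,f(*a))
E
```

```text
nr [0.3174 0.1567 0.012 ]
fr [0.5337 0.1704 0.012 ]
fl [0.5195 0.4069 0.012 ]
nl [0.3145 0.3913 0.012 ]
bt1 [0.4004 0.4335 0.028 ]
bt2 [0.4273 0.4137 0.028 ]
be1 [0.3128 0.2435 0.028 ]
be2 [0.3438 0.2258 0.028 ]
tip [0.5019 0.2298 0.021 ]
w1 [ 0.4613 -0.0007  0.04  ]
w2 [ 0.5048 -0.0069  0.04  ]
w3 [ 0.5082 -0.0632  0.04  ]
w4 [ 0.4574 -0.0625  0.04  ]
```

Emit:
arm_command([
  [[-0.011,-0.027,0.027,0,0,0,0],[-0.011,-0.027,0.027,0,0,0,0],[-0.011,-0.027,0.027,0,0,0,0],[-0.011,-0.027,0.027,0,0,0,0],[-0.011,-0.027,0.027,0,0,0,0],[-0.011,-0.027,0.027,0,0,0,0],[-0.011,-0.027,0.027,0,0,0,0],[-0.011,-0.027,0.027,0,0,0,0],[-0.011,-0.027,0.027,0,0,0,0],[0,0,0,-5.6,0,0,0],[0,0,0,-5.6,0,0,0],[0,0,0,-5.6,0,0,0],[0,0,0,0,0,0,0]],
])

```text
t: 2.18
tool_pos: [0.3508, 0.28, 0.3349]
tool_rot: [-0.011, 1.564, 0.006]
contact_force: [-0.5, -0.4, -0.1]
opening: 0.0001
```

```bash
python3 - <<'E'
from h import *
print(tool(), ctrl.get_obs()["contact_force"],ctrl.get_obs()["opening"])
M,im=snap("wrist","w1")
for n in("angle_board","stop_bore","pivot","bar","push_spot","wood_block","eraser","glue_stick"):
    for d in mark_of("wrist",n)[:2]: print(n,round(d["conf"],2),w(M,d["at"]))
E
```

```text
[[ 0.0068 -0.0108  0.9999  0.3508]
 [-0.0035  0.9999  0.0109  0.28  ]
 [-1.     -0.0035  0.0068  0.3349]
 [ 0.      0.      0.      1.    ]] [-0.4915 -0.4261 -0.1121] 0.00013282452856876103
angle_board 0.66 [ 0.4227  0.2954 -0.0001]
stop_bore 0.8 [0.5056 0.2125 0.0229]
pivot 0.56 [0.3392 0.2622 0.0125]
bar 0.81 [0.3334 0.2596 0.0115]
push_spot 0.89 [0.3852 0.4231 0.0178]
wood_block 0.75 [ 0.4773 -0.0337 -0.0023]
eraser 0.75 [0.3414 0.3822 0.0151]
```

View pics/w1.png

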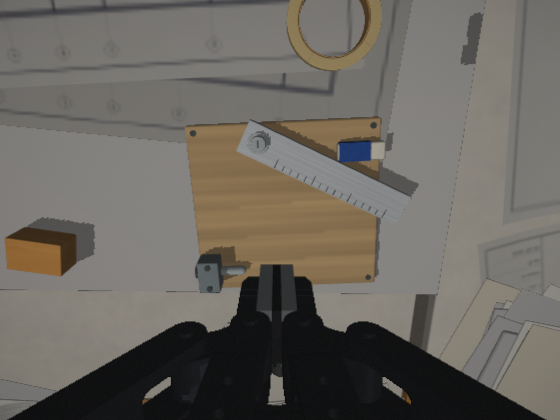

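Emit:
arm_command([
  [[0.02,0.035,0.005,0,0,0,0],[0.02,0.035,0.005,0,0,0,0],[0.02,0.035,0.005,0,0,0,0],[0.02,0.035,0.005,0,0,0,0],[0.02,0.035,0.005,0,0,0,0],[0.035,0,0,0,0,0,0],[0.035,0,0,0,0,0,0],[0.035,0,0,0,0,0,0],[0,0,0,0,0,0,0]],
])

```text
t: 3.38
tool_pos: [0.379, 0.4674, 0.1264]
tool_rot: [-0.004, 1.553, 0.008]
contact_force: [-1.3, -1.0, -1.3]
opening: -0.0
```

```bash
python3 - <<'E'
from h import *
print(tool(), ctrl.get_obs()["contact_force"])
M,im=snap("wrist","w2")
for n in("stop_bore","pivot","push_spot"):
    for d in mark_of("wrist",n)[:2]: print(n,round(d["conf"],2),w(M,d["at"]))
E
```

```text
[[ 0.0181 -0.0078  0.9998  0.379 ]
 [ 0.0026  1.      0.0078  0.4674]
 [-0.9998  0.0025  0.0181  0.1264]
 [ 0.      0.      0.      1.    ]] [-1.2564 -1.0389 -1.2725]
push_spot 0.64 [0.3874 0.424  0.0187]
```

View pics/w2.png

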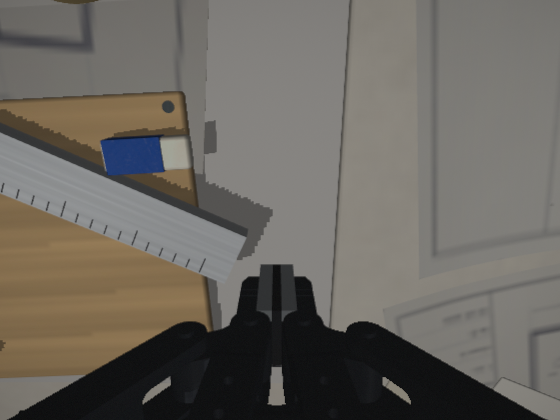

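Emit:
arm_command([
  [[0.03,0,0,0,0,0,0],[0.03,0,0,0,0,0,0],[0.025,0,0,0,0,0,0],[0.012,0,0,0,0,0,0],[0.003,0,0,0,0,0,0],[0,0,0,0,0,0,0],[0,0,0,0,0,0,0]],
])

```text
t: 4.17
tool_pos: [0.4014, 0.4853, 0.0631]
tool_rot: [0.032, 1.507, 0.039]
contact_force: [0.3, -0.2, 0.4]
opening: -0.0004
```

```bash
python3 - <<'E'
from h import *
o=ctrl.get_obs(); print(np.array(o["q"]),np.array(o["dq"]),np.array(o["contact_force"]),np.array(o["effort"]),tool())
E
```

```text
[ 0.7664  0.1743  1.7785 -0.0121  1.1116 -0.8042] [-0.0011 -0.0204 -0.026   0.0007  0.0081 -0.0003] [ 0.3419 -0.1647  0.4376] [ -0.0233 -39.9483 -32.5325  -0.0334  -0.245    0.    ] [[ 0.063  -0.0062  0.998   0.4014]
 [ 0.0456  0.999   0.0033  0.4853]
 [-0.997   0.0453  0.0632  0.0631]
 [ 0.      0.      0.      1.    ]]
```

```bash
cat >> h.py <<'E'
def to(P,yaw=0.0):
    "shift (tool axes) and turn (deg, tool axes) from here to TCP P, pointing down, tool y at world angle 90deg+yaw"
    T=tool(); c,s=np.cos(yaw),np.sin(yaw)
    D=np.array([[0,-s,c],[0,c,s],[-1,0,0]])
    print("now",T[:3,3],"F",np.array(ctrl.get_obs()["contact_force"]),"shift",T[:3,:3].T@(np.array(P)-T[:3,3]),"turn",np.degrees(R.from_matrix(T[:3,:3].T@D).as_rotvec()))
E
python3 - <<'E'
from h import *
to([.385,.465,.05]); to([.385,.465,.018])
E
```

```text
now [0.4014 0.4853 0.0631] F [ 0.3419 -0.1647  0.4376] shift [ 0.0111 -0.0207 -0.0173] turn [ 0.2738  3.6207 -2.609 ]
now [0.4014 0.4853 0.0631] F [ 0.3419 -0.1647  0.4376] shift [ 0.043  -0.0222 -0.0193] turn [ 0.2738  3.6207 -2.609 ]
```

Emit:
arm_command([
  [[0.004,-0.007,-0.006,0.1,1.2,-0.9,0],[0.004,-0.007,-0.006,0.1,1.2,-0.9,0],[0.004,-0.007,-0.006,0.1,1.2,-0.9,0],[0.01,0,0,0,0,0,0],[0.01,0,0,0,0,0,0],[0.008,0,0,0,0,0,0],[0,0,0,0,0,0,0],[0,0,0,0,0,0,0]],
])

```text
t: 4.83
tool_pos: [0.3847, 0.4647, 0.0238]
tool_rot: [0.001, 1.571, -0.001]
contact_force: [0.4, -0.2, 0.6]
opening: 0.0001
```

```bash
python3 - <<'E'
from h import *
to([.385,.465,.018])
E
```

```text
now [0.3847 0.4647 0.0238] F [ 0.3713 -0.1675  0.5586] shift [0.0058 0.0003 0.0003] turn [-0.0743  0.0134  0.0129]
```

Emit:
arm_command([
  [[0.002,-0.0046,0.0088,0,0,0,0],[0.002,-0.0046,0.0088,0,0,0,0],[0,-0.0046,0.0088,0,0,0,0],[0,-0.0046,0.0088,0,0,0,0],[0,-0.0046,0.0088,0,0,0,0],[0,-0.0072,0.0072,0,0,0,0],[0,-0.0072,0.0072,0,0,0,0],[0,-0.0072,0.0072,0,0,0,0],[0,-0.0072,0.0072,0,0,0,0],[0,-0.0072,0.0072,0,0,0,0],[0,-0.0072,0.0072,0,0,0,0],[0,0,0,0,0,0,0]],
])

```text
t: 5.83
tool_pos: [0.4848, 0.3926, 0.0219]
tool_rot: [0.006, 1.564, 0.002]
contact_force: [0.1, 0.9, 0.2]
opening: 0.0001
```

```bash
python3 - <<'E'
from h import *
to([.498,.345,.019]); print(tool())
M,im=snap("wrist","w3")
for n in("stop_bore","pivot","push_spot"):
    for d in mark_of("wrist",n)[:2]: print(n,round(d["conf"],2),w(M,d["at"]))
E
```

```text
now [0.4848 0.3926 0.0219] F [0.0871 0.9276 0.1779] shift [ 0.0028 -0.0476  0.0133] turn [-0.1697  0.3692 -0.2979]
[[ 0.0065  0.0029  1.      0.4848]
 [ 0.0052  1.     -0.003   0.3926]
 [-1.      0.0052  0.0064  0.0219]
 [ 0.      0.      0.      1.    ]]
push_spot 0.63 [0.4603 0.3716 0.0223]
```

View pics/w3.png

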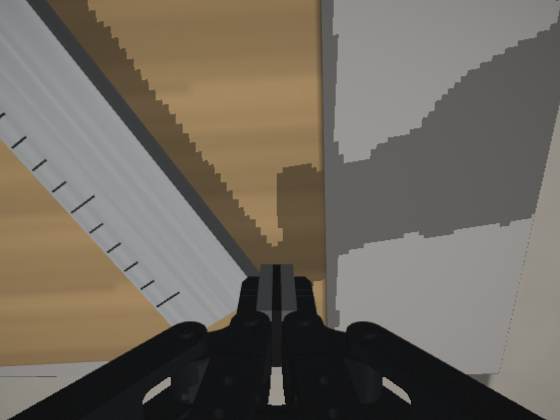

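Emit:
arm_command([
  [[0.001,-0.0095,0.003,0,0,0,0],[0.001,-0.0095,0.003,0,0,0,0],[0,-0.0095,0.003,0,0,0,0],[0,-0.0095,0.003,0,0,0,0],[0,-0.0095,0.003,0,0,0,0],[0,-0.008,0.001,0,0,0,0],[0,-0.008,0.001,0,0,0,0],[0,-0.008,0.001,0,0,0,0],[0,0,0,0,0,0,0],[0,0,0,0,0,0,0]],
])

```text
t: 6.87
tool_pos: [0.5039, 0.3199, 0.0217]
tool_rot: [0.008, 1.558, 0.012]
contact_force: [0.7, 1.4, 0.8]
opening: -0.0002
```

```bash
python3 - <<'E'
from h import *
to([.506,.295,.019],0.02)
M,im=snap("wrist")
for n in("stop_bore","pivot","push_spot"):
    for d in mark_of("wrist",n)[:2]: print(n,round(d["conf"],2),w(M,d["at"]))
E
```

```text
now [0.5039 0.3199 0.0217] F [0.6839 1.4349 0.8123] shift [ 0.0024 -0.0249  0.002 ] turn [-1.0237  0.7313 -0.7183]
stop_bore 0.79 [0.5042 0.2079 0.0238]
pivot 0.28 [0.5068 0.2109 0.0223]
push_spot 0.9 [0.4948 0.3135 0.0206]
```

Emit:
arm_command([
  [[0.001,-0.003,0.0005,-0.5,0.4,-0.4,0],[0.001,-0.003,0.0005,-0.5,0.3,-0.3,0],[0,-0.003,0.0005,0,0,0,0],[0,-0.003,0.0005,0,0,0,0],[0,-0.003,0,0,0,0,0],[0,-0.003,0,0,0,0,0],[0,-0.002,0,0,0,0,0],[0,-0.001,0,0,0,0,0]],
])

```text
t: 7.73
tool_pos: [0.5068, 0.3026, 0.0216]
tool_rot: [-0.016, 1.569, 0.024]
contact_force: [1.8, 1.7, 0.6]
opening: 0.0
```

Emit:
arm_command([
  [[0,-0.001,0,0,0,0,0],[0,-0.001,0,0,0,0,0]],
])

```text
t: 7.9
tool_pos: [0.507, 0.3002, 0.0216]
tool_rot: [-0.015, 1.569, 0.023]
contact_force: [1.2, 0.5, 1.8]
opening: -0.0
```

Emit:
arm_command([
  [[0,-0.001,0,0,0,0,0],[0,-0.001,0,0,0,0,0]],
])

```text
t: 8.07
tool_pos: [0.5071, 0.298, 0.0216]
tool_rot: [-0.015, 1.568, 0.023]
contact_force: [1.7, 2.1, 1.8]
opening: -0.0001
```

Emit:
arm_command([
  [[0,-0.001,0,0,0,0,0],[0,-0.001,0,0,0,0,0],[0,-0.001,0,0,0,0,0]],
])

```text
t: 8.32
tool_pos: [0.5073, 0.2947, 0.0216]
tool_rot: [-0.015, 1.568, 0.024]
contact_force: [1.6, 1.4, 1.1]
opening: -0.0002
```

Emit:
arm_command([
  [[0,-0.001,0,0,0,0,0],[0,-0.001,0,0,0,0,0]],
])

```text
t: 8.48
tool_pos: [0.5073, 0.2925, 0.0216]
tool_rot: [-0.015, 1.568, 0.024]
contact_force: [0.8, 1.9, 1.2]
opening: 0.0003
```

Emit:
arm_command([
  [[0,-0.001,0,0,0,0,0],[0,-0.001,0,0,0,0,0]],
])

```text
t: 8.65
tool_pos: [0.5074, 0.2903, 0.0216]
tool_rot: [-0.015, 1.568, 0.024]
contact_force: [1.7, 1.9, 1.3]
opening: -0.0
```

```bash
python3 - <<'E'
from h import *
to([.506,.285,.019],0.02)
M,im=snap("wrist","w4")
for n in("stop_bore","push_spot"):
    for d in mark_of("wrist",n)[:2]: print(n,round(d["conf"],2),w(M,d["at"]))
E
```

```text
now [0.5074 0.2903 0.0216] F [1.6553 1.917  1.2953] shift [ 0.0026 -0.0053 -0.0016] turn [ 0.2661  0.1612 -0.3096]
stop_bore 0.58 [0.5094 0.2111 0.0241]
push_spot 0.81 [0.5031 0.2899 0.0193]
```

View pics/w4.png

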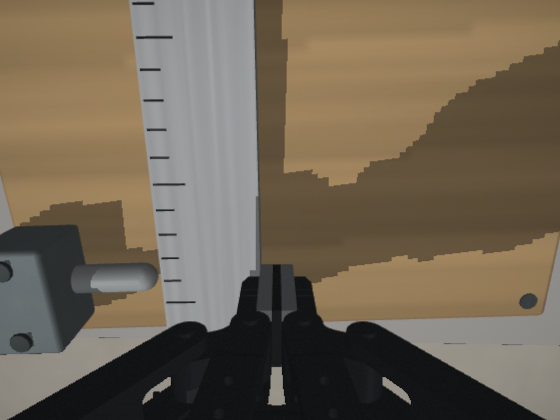

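Emit:
arm_command([
  [[0,-0.001,0,0,0,0,0],[0,-0.001,0,0,0,0,0]],
])

```text
t: 8.97
tool_pos: [0.5075, 0.2882, 0.0216]
tool_rot: [-0.015, 1.568, 0.024]
contact_force: [2.5, 1.8, 1.0]
opening: 0.0004
```

Emit:
arm_command([
  [[0,-0.001,0,0,0,0,0]],
])

```text
t: 9.05
tool_pos: [0.5076, 0.2873, 0.0216]
tool_rot: [-0.015, 1.568, 0.024]
contact_force: [1.8, 1.4, 1.6]
opening: -0.0001
```

Emit:
arm_command([
  [[0,-0.0005,0,0,0,0,0]],
])

```text
t: 9.13
tool_pos: [0.5076, 0.2867, 0.0216]
tool_rot: [-0.015, 1.568, 0.024]
contact_force: [1.3, 1.6, 1.4]
opening: -0.0004
```

Emit:
arm_command([
  [[0,-0.0005,0,0,0,0,0]],
])

```text
t: 9.22
tool_pos: [0.5076, 0.2862, 0.0216]
tool_rot: [-0.014, 1.568, 0.024]
contact_force: [1.4, 2.9, 0.2]
opening: 0.0003
```

Emit:
arm_command([
  [[0,-0.0005,0,0,0,0,0]],
])

```text
t: 9.3
tool_pos: [0.5076, 0.2861, 0.0216]
tool_rot: [-0.013, 1.568, 0.024]
contact_force: [2.0, 4.8, -0.1]
opening: 0.0
```

Emit:
arm_command([
  [[0,-0.0005,0,0,0,0,0]],
])

```text
t: 9.38
tool_pos: [0.5076, 0.2861, 0.0217]
tool_rot: [-0.012, 1.567, 0.025]
contact_force: [1.5, 3.8, -0.2]
opening: 0.0001
```

Emit:
arm_command([
  [[0,-0.0005,0,0,0,0,0]],
])

```text
t: 9.47
tool_pos: [0.5076, 0.2861, 0.0216]
tool_rot: [-0.011, 1.567, 0.026]
contact_force: [2.0, 4.1, 0.3]
opening: -0.0001
```

Emit:
arm_command([
  [[0,-0.0008,0,0,0,0,0],[0,-0.0008,0,0,0,0,0]],
])

```text
t: 9.63
tool_pos: [0.5077, 0.286, 0.0217]
tool_rot: [-0.008, 1.567, 0.028]
contact_force: [2.7, 6.5, 0.5]
opening: -0.0001
```

Emit:
arm_command([
  [[0,-0.0009,0,0,0,0,0],[0,-0.0009,0,0,0,0,0]],
])

```text
t: 9.8
tool_pos: [0.5077, 0.2859, 0.0219]
tool_rot: [-0.004, 1.566, 0.031]
contact_force: [1.2, 7.2, -1.0]
opening: -0.0001
```

Emit:
arm_command([
  [[0,-0.0009,0,0,0,0,0],[0,-0.0009,0,0,0,0,0],[0,-0.0009,0,0,0,0,0],[0,-0.0009,0,0,0,0,0]],
])

```text
t: 10.13
tool_pos: [0.5076, 0.2859, 0.0222]
tool_rot: [0.002, 1.565, 0.037]
contact_force: [0.5, 7.3, 1.1]
opening: -0.0001
```

Emit:
arm_command([
  [[0,-0.0009,0,0,0,0,0],[0,-0.0009,0,0,0,0,0],[0,-0.0009,0,0,0,0,0],[0,-0.0009,0,0,0,0,0]],
])

```text
t: 10.47
tool_pos: [0.5076, 0.2859, 0.0225]
tool_rot: [0.009, 1.564, 0.042]
contact_force: [2.4, 6.2, 0.0]
opening: -0.0003
```

Emit:
arm_command([
  [[0,-0.0009,0,0,0,0,0],[0,-0.0009,0,0,0,0,0],[0,-0.0009,0,0,0,0,0],[0,-0.0009,0,0,0,0,0]],
])

```text
t: 10.8
tool_pos: [0.5076, 0.2859, 0.0228]
tool_rot: [0.016, 1.562, 0.048]
contact_force: [2.1, 5.8, -0.4]
opening: 0.0
```

Emit:
arm_command([
  [[0,-0.001,0,0,0,0,0],[0,-0.001,0,0,0,0,0],[0,-0.001,0,0,0,0,0]],
])

```text
t: 11.05
tool_pos: [0.5075, 0.2859, 0.0231]
tool_rot: [0.022, 1.562, 0.053]
contact_force: [1.7, 6.5, -0.6]
opening: 0.0001
```

Emit:
arm_command([
  [[0,-0.001,0,0,0,0,0],[0,-0.001,0,0,0,0,0],[0,-0.001,0,0,0,0,0],[0,-0.001,0,0,0,0,0]],
])

```text
t: 11.38
tool_pos: [0.5075, 0.2858, 0.0236]
tool_rot: [0.029, 1.56, 0.059]
contact_force: [2.0, 5.9, -0.7]
opening: -0.0004
```

Emit:
arm_command([
  [[0,0.004,0,0,0,0,0],[0,0.008,0,0,0,0,0],[0,0.006,0,0,0,0,0],[-0.015,0,0,0,0,0,0],[-0.025,0,0,0,0,0,0],[-0.03,0,0,0,0,0,0],[-0.03,0,0,0,0,0,0],[-0.03,0,0,0,0,0,0],[-0.03,0,0,0,0,0,0],[-0.02,0,0,0,0,0,0],[0,0,0,0,0,0,0],[0,0,0,0,0,0,0]],
])

```text
t: 12.38
tool_pos: [0.4976, 0.2933, 0.2024]
tool_rot: [0.009, 1.587, 0.045]
contact_force: [0.3, 0.7, -1.7]
opening: -0.0
```

```bash
python3 - <<'E'
from h import *
to([.44,.0,.25],0)
M,im=snap("wrist","w5")
for n in("pivot","bar","push_spot","stop_bore","angle_board","wood_block"):
    for d in mark_of("wrist",n)[:1]: print(n,round(d["conf"],2),w(M,d["at"]))
c=cut_out("wrist","bar")
for d in c[:1]:
    print("mask",d["conf"],d["mask"].sum()); np.save("barmask.npy",d["mask"])
    k,_=cv2.findContours(d["mask"].astype(np.uint8),cv2.RETR_EXTERNAL,cv2.CHAIN_APPROX_NONE); k=max(k,key=cv2.contourArea)
    P=np.array([ray("wrist",M,p[0],.028)[:2] for p in k],dtype=np.float32); print(cv2.minAreaRect(P*1000))
E
```

```text
now [0.4976 0.2933 0.2024] F [ 0.2619  0.7068 -1.7027] shift [-0.0567 -0.29   -0.0652] turn [ 1.316  -0.9635 -1.9902]
push_spot 0.64 [0.5023 0.2836 0.0206]
stop_bore 0.61 [0.5019 0.2843 0.0182]
angle_board 0.56 [ 0.4235  0.2964 -0.0037]
mask 0.63 11104
((443.18890380859375, 260.3287048339844), (181.027099609375, 40.98780822753906), 0.7466229796409607)
```

View pics/w5.png

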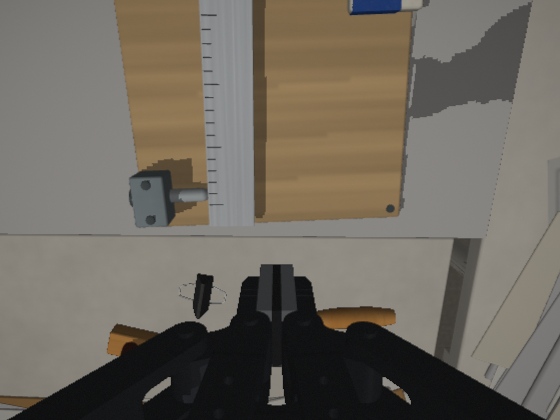

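Emit:
arm_command([
  [[0,-0.026,-0.0015,0.2,-0.2,-0.3,0.07],[0,-0.026,-0.0015,0.2,-0.2,-0.3,0.07],[0,-0.026,-0.0015,0.2,-0.2,-0.3,0.07],[0,-0.026,-0.0015,0.2,-0.2,-0.3,0.07],[0,-0.026,-0.0015,0.2,-0.2,-0.3,0.07],[0,-0.026,-0.0015,0.2,0,-0.3,0.07],[0,-0.026,-0.0015,0,0,-0.2,0.07],[0,-0.026,-0.0015,0,0,0,0.07],[0,-0.026,-0.0015,0,0,0,0.07],[0,-0.026,-0.0015,0,0,0,0.07],[0,-0.022,-0.0015,0,0,0,0.07],[0,-0.015,-0.0015,0,0,0,0.07],[0,0,0,0,0,0,0.07]],
])

```text
t: 13.87
tool_pos: [0.477, -0.0168, 0.1899]
tool_rot: [-0.007, 1.584, 0.0]
contact_force: [0.9, 0.5, -0.7]
opening: 0.0704
```

```bash
python3 - <<'E'
from h import *
to([.478,-.033,.2],0)
M,im=snap("wrist","w6")
for n in("wood_block",):
    for d in mark_of("wrist",n)[:1]: print(n,round(d["conf"],2),w(M,d["at"]))
c=cut_out("wrist","wood_block")
for d in c[:1]:
    k,_=cv2.findContours(d["mask"].astype(np.uint8),cv2.RETR_EXTERNAL,cv2.CHAIN_APPROX_NONE); k=max(k,key=cv2.contourArea)
    print(d["conf"],cv2.minAreaRect(k))
    for z in(.04,0): print(cv2.minAreaRect(np.array([ray("wrist",M,p[0],z)[:2] for p in k],dtype=np.float32)*1000))
E
```

```text
now [ 0.477  -0.0168  0.1899] F [ 0.8643  0.4827 -0.732 ] shift [-0.01   -0.0162  0.0008] turn [ 0.2475 -0.7309  0.2353]
wood_block 0.74 [ 0.4801 -0.0329  0.0014]
0.67 ((260.1524658203125, 194.37196350097656), (88.3590316772461, 62.08434295654297), 7.696052074432373)
((478.3860168457031, -29.020164489746094), (70.4435043334961, 52.15608215332031), 81.68102264404297)
((488.85675048828125, -30.851055145263672), (80.02643585205078, 59.25118637084961), 81.68102264404297)
```

```bash
python3 - <<'E'
import cv2
a=cv2.imread("pics/w6.png"); cv2.imwrite("pics/w6c.png",cv2.resize(a[120:270,180:340],None,fx=4,fy=4,interpolation=cv2.INTER_CUBIC))
E
```

```text
(no output)
```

View pics/w6c.png

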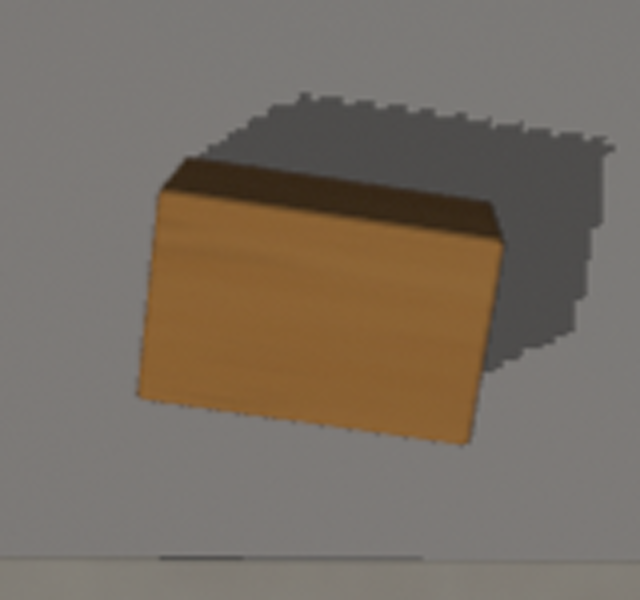

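```bash
python3 - <<'E'
from h import *
M=c2w("wrist")
P=np.array([ray("wrist",M,np.array(p)/4+[180,120],.04) for p in((162,192),(500,241),(467,443),(137,396))])
c=P.mean(0); L=(P[1]+P[2]-P[0]-P[3])/2; S=(P[2]+P[3]-P[0]-P[1])/2
print(c,np.hypot(*L[:2]),np.degrees(np.arctan2(L[1],L[0])),np.hypot(*S[:2]),np.degrees(np.arctan2(S[1],S[0])))
to([c[0],c[1],.15],np.radians(-98))
E
```

```text
[ 0.483 -0.027  0.04 ] 0.06848790997050981 81.95349738012153 0.043258478062488025 -8.171539610556284
now [ 0.4773 -0.0142  0.19  ] F [ 0.9183 -1.1812 -0.1857] shift [ 0.04   -0.0127  0.0061] turn [98.4186 -0.3969  0.727 ]
```

Emit:
arm_command([
  [[0.005,-0.007,0.002,7,0,0,0.07],[0,-0.007,0.002,7,0,0,0.07],[0,0,0,7,0,0,0.07],[0,0,0,7,0,0,0.07],[0,0,0,7,0,0,0.07],[0,0,0,7,0,0,0.07],[0,0,0,7,0,0,0.07],[0,0,0,7,0,0,0.07],[0,0,0,7,0,0,0.07],[0,0,0,7,0,0,0.07],[0,0,0,7,0,0,0.07],[0,0,0,7,0,0,0.07],[0,0,0,7,0,0,0.07],[0,0,0,0,0,0,0.07],[0,0,0,0,0,0,0.07]],
])

```text
t: 15.27
tool_pos: [0.4815, -0.01, 0.1825]
tool_rot: [1.234, 1.203, -1.25]
contact_force: [0.5, 0.5, -0.2]
opening: 0.0695
```

```bash
python3 - <<'E'
from h import *
to([.482,-.03,.08],np.radians(-98.2))
M,im=snap("wrist","w7")
for d in mark_of("wrist","wood_block")[:1]: print(round(d["conf"],2),w(M,d["at"]))
E
```

```text
now [ 0.4815 -0.01    0.1825] F [ 0.4641  0.4926 -0.2236] shift [0.1024 0.003  0.0202] turn [ 5.828  -0.1068  0.9345]
0.79 [ 0.48   -0.0315  0.003 ]
```

View pics/w7.png

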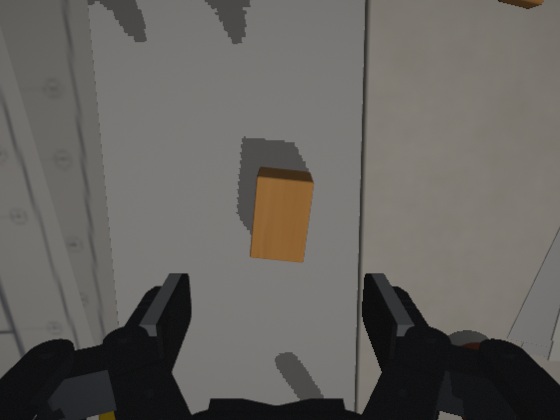

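```bash
python3 - <<'E'
from h import *
M=c2w("wrist")
P=np.array([ray("wrist",M,p,.04) for p in((259,177),(313,184),(303,262),(251,256))]);c=P.mean(0)
L=(P[3]+P[2]-P[0]-P[1])/2
print(c,np.degrees(np.arctan2(L[1],L[0])))
to([c[0],c[1],.06],np.radians(-98.2))
E
```

```text
[ 0.4832 -0.0308  0.04  ] -98.36366508383028
now [ 0.4815 -0.0103  0.1825] F [ 0.0727 -1.0062 -0.5241] shift [0.1224 0.0046 0.0207] turn [ 5.7802 -0.1027  0.9294]
```

Emit:
arm_command([
  [[0.012,0.001,0.007,2.9,0,0.3,0.07],[0.012,0.002,0.007,2.9,0,0.3,0.07],[0.012,0.001,0.006,0,0,0.3,0.07],[0.015,0,0,0,0,0,0.07],[0.015,0,0,0,0,0,0.07],[0.015,0,0,0,0,0,0.07],[0.015,0,0,0,0,0,0.07],[0.01,0,0,0,0,0,0.07],[0,0,0,0,0,0,0.07],[0,0,0,0,0,0,0.07]],
])

```text
t: 16.2
tool_pos: [0.4858, -0.0297, 0.0743]
tool_rot: [1.306, 1.143, -1.298]
contact_force: [1.2, -0.3, -0.2]
opening: 0.0699
```

```bash
python3 - <<'E'
from h import *
to([.4832,-.0308,.010],np.radians(-98.3))
E
```

```text
now [ 0.4858 -0.0297  0.0743] F [ 1.1626 -0.2571 -0.1698] shift [ 0.0643 -0.0028  0.0016] turn [ 1.0047 -0.0907 -0.3054]
```

Emit:
arm_command([
  [[0.008,-0.0014,0.001,0.5,0,-0.3,0.07],[0.01,-0.0014,0,0.5,0,0,0.07],[0.01,0,0,0,0,0,0.07],[0.01,0,0,0,0,0,0.07],[0.01,0,0,0,0,0,0.07],[0.008,0,0,0,0,0,0.07],[0.005,0,0,0,0,0,0.07],[0,0,0,0,0,0,0.07]],
])

```text
t: 16.87
tool_pos: [0.4847, -0.0305, 0.0096]
tool_rot: [1.318, 1.135, -1.312]
contact_force: [0.4, -1.3, -0.5]
opening: 0.07
```

```bash
python3 - <<'E'
from h import *
to([.4832,-.0308,.010],np.radians(-98.3))
E
```

```text
now [ 0.4847 -0.0305  0.0096] F [ 0.3773 -1.2634 -0.494 ] shift [-0.0004 -0.0014  0.0005] turn [-0.0023 -0.0717 -0.2251]
```

Emit:
arm_command([
  [[0,0,0,0,0,0,0.04],[0,0,0,0,0,0,0.035],[0,0,0,0,0,0,0.035],[0,0,0,0,0,0,0.035],[0,0,0,0,0,0,0.035],[0,0,0,0,0,0,0.035]],
], squeeze=40)

```text
t: 17.37
tool_pos: [0.4842, -0.0304, 0.0091]
tool_rot: [1.317, 1.136, -1.312]
contact_force: [0.5, -0.5, -3.4]
opening: 0.0442
```

Emit:
arm_command([
  [[-0.01,0,0,0,0,0,0.035],[-0.015,0,0,0,0,0,0.035],[-0.02,0,0,0,0,0,0.035],[-0.02,0,0,0,0,0,0.035],[-0.02,0,0,0,0,0,0.035],[-0.02,0,0,0,0,0,0.035],[-0.02,0,0,0,0,0,0.035],[0,0,0,0,0,0,0.035],[0,0,0,0,0,0,0.035]],
])

```text
t: 18.12
tool_pos: [0.48, -0.0296, 0.1403]
tool_rot: [1.315, 1.142, -1.317]
contact_force: [-0.7, 0.0, -4.4]
opening: 0.0446
```

```bash
python3 - <<'E'
from h import *
to([.46,.260,.15],0.013)
E
```

```text
now [ 0.48   -0.0296  0.1403] F [-0.6746  0.0181 -4.358 ] shift [-0.0089 -0.0615 -0.2837] turn [-99.033   -0.2675   0.0629]
```

Emit:
arm_command([
  [[0,0,0,-7,0,0,0.035],[0,0,0,-7,0,0,0.035],[0,0,0,-7,0,0,0.035],[0,0,0,-7,0,0,0.035],[0,0,0,-7,0,0,0.035],[0,0,0,-7,0,0,0.035],[0,0,0,-7,0,0,0.035],[0,0,0,-7,0,0,0.035],[0,0,0,-7,0,0,0.035],[0,0,0,-7,0,0,0.035],[0,0,0,-7,0,0,0.035],[0,0,0,-7,0,0,0.035],[0,0,0,-7,0,0,0.035],[0,0,0,-5,0,0,0.035],[0,0,0,0,0,0,0.035]],
])

```text
t: 19.37
tool_pos: [0.464, -0.0262, 0.1142]
tool_rot: [0.004, 1.612, 0.014]
contact_force: [0.0, -0.5, -3.5]
opening: 0.0446
```

```bash
python3 - <<'E'
from h import *
to([.46,.260,.15],0.013)
E
```

```text
now [ 0.464  -0.0262  0.1142] F [ 0.0393 -0.5258 -3.4885] shift [-0.0325  0.2866 -0.0037] turn [-0.3912 -2.3628 -0.6519]
```

Emit:
arm_command([
  [[-0.005,0.01,0,-0.1,-0.4,-0.1,0.035],[-0.005,0.022,0,-0.1,-0.4,-0.1,0.035],[-0.005,0.024,0,-0.1,-0.4,-0.1,0.035],[-0.005,0.024,0,0,-0.4,-0.1,0.035],[-0.005,0.024,0,0,-0.4,0,0.035],[-0.005,0.024,0,0,-0.3,0,0.035],[-0.003,0.024,0,0,0,0,0.035],[-0.003,0.024,0,0,0,0,0.035],[-0.003,0.024,0,0,0,0,0.035],[-0.002,0.024,0,0,0,0,0.035],[-0.002,0.022,0,0,0,0,0.035],[-0.002,0.016,0,0,0,0,0.035],[0,0.01,0,0,0,0,0.035],[0,0,0,0,0,0,0.035],[0,0,0,0,0,0,0.035]],
])

```text
t: 20.62
tool_pos: [0.4555, 0.2654, 0.1543]
tool_rot: [0.023, 1.585, -0.011]
contact_force: [-0.1, -0.4, -3.6]
opening: 0.0447
```

```bash
python3 - <<'E'
from h import *
to([.46,.260,.08],0.013)
M,im=snap("wrist","w8")
for d in mark_of("wrist","push_spot")[:1]: print(round(d["conf"],2),w(M,d["at"]))
E
```

```text
now [0.4555 0.2654 0.1543] F [-0.0591 -0.4156 -3.5635] shift [ 0.0741 -0.0059  0.0057] turn [-1.9621 -0.8127 -0.4436]
0.46 [0.3429 0.3818 0.0134]
```

View pics/w8.png

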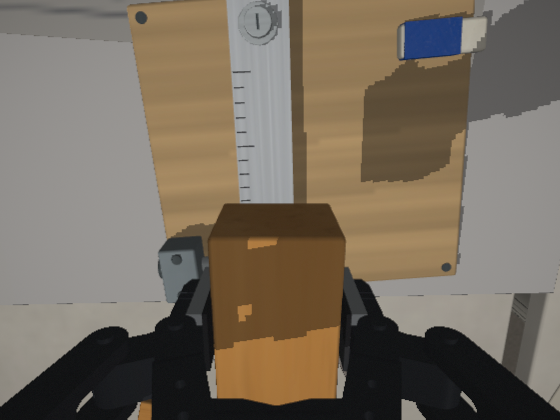

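```bash
python3 - <<'E'
from h import *
M=c2w("wrist")
print(ray("wrist",M,(260,20),.039))
for l,r,v in((229,290,60),(240.5,293.5,195)): print(ray("wrist",M,((l+r)/2,v),.028), ray("wrist",M,(r,v),.028)[1]-ray("wrist",M,(l,v),.028)[1])
E
```

```text
[0.3344 0.2594 0.039 ]
[0.3567 0.258  0.028 ] 0.040911265820218146
[0.4503 0.2602 0.028 ] 0.039403854366692886
```

Emit:
arm_command([
  [[0.01,-0.002,0.002,-0.7,-0.3,-0.2,0.035],[0.01,-0.002,0.002,-0.7,-0.3,-0.2,0.035],[0.012,-0.001,0.001,-0.6,-0.2,0,0.035],[0.012,0,0,0,0,0,0.035],[0.012,0,0,0,0,0,0.035],[0.012,0,0,0,0,0,0.035],[0.008,0,0,0,0,0,0.035],[0.004,0,0,0,0,0,0.035],[0,0,0,0,0,0,0.035],[0,0,0,0,0,0,0.035]],
])

```text
t: 21.55
tool_pos: [0.4592, 0.2517, 0.062]
tool_rot: [-0.009, 1.576, 0.001]
contact_force: [0.1, 0.6, -3.3]
opening: 0.0446
```

```bash
python3 - <<'E'
from h import *
to([.46,.2605,.04],0.017)
E
```

```text
now [0.4592 0.2517 0.062 ] F [ 0.0556  0.5855 -3.3083] shift [0.022  0.0089 0.001 ] turn [-0.5984 -0.2764  0.2678]
```

Emit:
arm_command([
  [[0,0.003,0,-0.3,-0.1,0.1,0.035],[0.002,0.003,0.0005,-0.3,-0.1,0.1,0.035],[0.003,0.002,0,0,0,0,0.035],[0.004,0,0,0,0,0,0.035],[0.003,0,0,0,0,0,0.035],[0,0,0,0,0,0,0.035],[0,0,0,0,0,0,0.035]],
])

```text
t: 22.13
tool_pos: [0.462, 0.2619, 0.052]
tool_rot: [-0.014, 1.566, 0.016]
contact_force: [-0.5, -0.4, -2.9]
opening: 0.0444
```

```bash
python3 - <<'E'
from h import *
to([.46,.2605,.037],0.017)
E
```

```text
now [0.462  0.2619 0.052 ] F [-0.4787 -0.3741 -2.8859] shift [ 0.015  -0.0014 -0.0021] turn [ 0.1054  0.2782 -0.0806]
```

Emit:
arm_command([
  [[0.003,-0.0007,-0.001,0,0.2,0,0.035],[0.003,-0.0005,-0.0005,0,0,0,0.035],[0.003,0,0,0,0,0,0.035],[0.001,0,0,0,0,0,0.035],[0,0,0,0,0,0,0.035]],
])

```text
t: 22.55
tool_pos: [0.4604, 0.2604, 0.041]
tool_rot: [-0.014, 1.57, 0.016]
contact_force: [-0.9, -0.1, -3.2]
opening: 0.0443
```

Emit:
arm_command([
  [[0.001,0,0,0,0,0,0.035],[0.001,0,0,0,0,0,0.035]],
])

```text
t: 22.72
tool_pos: [0.4605, 0.2604, 0.0389]
tool_rot: [-0.013, 1.57, 0.016]
contact_force: [0.0, -0.0, -3.1]
opening: 0.0445
```

Emit:
arm_command([
  [[0.001,0,0,0,0,0,0.035],[0,0,0,0,0,0,0.035]],
])

```text
t: 22.88
tool_pos: [0.4604, 0.2603, 0.0376]
tool_rot: [-0.013, 1.57, 0.016]
contact_force: [-1.1, 0.1, -4.3]
opening: 0.0446
```

Emit:
arm_command([
  [[0.0006,0,0,0,0,0,0.035],[0,0,0,0,0,0,0.035]],
])

```text
t: 23.05
tool_pos: [0.4607, 0.2604, 0.0372]
tool_rot: [-0.013, 1.569, 0.016]
contact_force: [0.1, 0.2, -3.9]
opening: 0.0442
```

Emit:
arm_command([
  [[0.0006,0,0,0,0,0,0.035],[0,0,0,0,0,0,0.035]],
])

```text
t: 23.22
tool_pos: [0.461, 0.2605, 0.0372]
tool_rot: [-0.013, 1.569, 0.016]
contact_force: [-0.8, -0.4, -3.3]
opening: 0.0444
```

Emit:
arm_command([
  [[0.0005,0,0,0,0,0,0.035]],
])

```text
t: 23.3
tool_pos: [0.4612, 0.2606, 0.0371]
tool_rot: [-0.013, 1.568, 0.016]
contact_force: [-0.7, -0.6, 1.6]
opening: 0.0445
```

Emit:
arm_command([
  [[0,0,0,0,0,0,0.05],[0,0,0,0,0,0,0.055],[0,0,0,0,0,0,0.06],[0,0,0,0,0,0,0.065],[0,0,0,0,0,0,0.065]],
])

```text
t: 23.72
tool_pos: [0.4637, 0.2616, 0.0397]
tool_rot: [-0.011, 1.563, 0.018]
contact_force: [-0.4, 0.0, 1.0]
opening: 0.0648
```

Emit:
arm_command([
  [[-0.008,0,0,0,0,0,0.065],[-0.01,0,0,0,0,0,0.065],[-0.012,0,0,0,0,0,0.065],[-0.015,0,0,0,0,0,0.065],[-0.02,0,0,0,0,0,0.065],[-0.025,0,-0.01,0,0,0,0.065],[-0.025,0,-0.01,0,0,0,0.065],[-0.025,0,-0.01,0,0,0,0.065],[-0.02,0,-0.01,0,0,0,0.065],[0,0,0,0,0,0,0.065]],
])

```text
t: 24.55
tool_pos: [0.4216, 0.2602, 0.2173]
tool_rot: [-0.009, 1.557, 0.019]
contact_force: [0.8, -0.0, 0.9]
opening: 0.0648
```

```bash
python3 - <<'E'
from h import *
print(tool()[:3,3],ctrl.get_obs()["contact_force"])
M,im=snap("wrist","w9")
for n in("wood_block","push_spot","bar","pivot","eraser"):
    for d in mark_of("wrist",n)[:1]: print(n,round(d["conf"],2),w(M,d["at"]))
E
```

```text
[0.4216 0.2602 0.2173] [ 0.83   -0.0055  0.8874]
wood_block 0.91 [0.4625 0.2593 0.0298]
push_spot 0.5 [0.3437 0.3814 0.0147]
bar 0.65 [0.3313 0.264  0.0105]
pivot 0.8 [0.3352 0.2604 0.0122]
eraser 0.82 [0.3447 0.3826 0.0148]
```

View pics/w9.png

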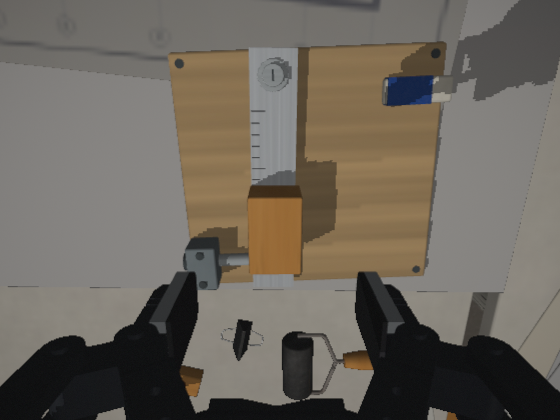

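```bash
python3 - <<'E'
from h import *
import re
M9,im=snap("wrist","w10")
s=cv2.cvtColor(im,cv2.COLOR_RGB2HSV)[:,:,1]
def fit(s,M,rows,c0):
    P=[]
    for v in rows:
        c=int(round(c0(v))); r=c
        while s[v,r]<70 and r<559: r+=1
        l=c
        while s[v,l]<70 and l>0: l-=1
        if r-l<90: P.append((l+.5,r-.5,v))
    return np.array(P)
P=fit(s,M9,list(range(105,180,5))+[277,280],lambda v:272)
L=np.array([ray("wrist",M9,(p[0],p[2]),.028) for p in P]); Rr=np.array([ray("wrist",M9,(p[1],p[2]),.028) for p in P])
for e in(L,Rr): print(np.polyfit(e[:,0]-.334,e[:,1],1), np.polyval(np.polyfit(e[:,0]-.334,e[:,1],1),.17))
print(np.c_[P,L[:,:2],Rr[:,:2]][[0,7,14,-2,-1]])
# w5 pose
T=np.eye(4);T[:3,:3]=R.from_rotvec([.009,1.587,.045]).as_matrix();T[:3,3]=[.4976,.2933,.2024]
M5=T@np.array(calibration("wrist")["hand_eye"]); s=cv2.cvtColor(cv2.imread("pics/w5.png"),cv2.COLOR_BGR2HSV)[:,:,1]
P=fit(s,M5,list(range(10,175,8))+[215,220],lambda v:230)
L=np.array([ray("wrist",M5,(p[0],p[2]),.028) for p in P])
print("w5",np.polyfit(L[:,0]-.334,L[:,1],1), np.polyval(np.polyfit(L[:,0]-.334,L[:,1],1),.17))
# tip pixel in w5 (207.5,196) and w9/w10 gap: row samples
print("w5 tip",ray("wrist",M5,(207.5,196),.021)); 
print(s[196,195:222]); print(cv2.cvtColor(im,cv2.COLOR_RGB2GRAY)[258:266:2,236:262])
E
```

```text
[0.1291 0.2328] 0.2547762627460286
[-0.1441  0.2865] 0.26200107717055976
[[251.5    300.5    105.       0.3546   0.2387   0.3539   0.2794]
 [251.5    299.5    140.       0.3834   0.2386   0.3827   0.2796]
 [252.5    299.5    175.       0.4138   0.2394   0.4132   0.2807]
 [272.5    271.5    277.       0.5135   0.2583   0.5135   0.2574]
 [272.5    271.5    280.       0.5167   0.2584   0.5167   0.2574]]
w5 [0.0149 0.2381] 0.2406657784259241
w5 tip [0.5081 0.2399 0.021 ]
[ 9  7  9  9  9  9  8  8  8  9  7 11  8  6  7  7  9  5  5  3  5  5  5  4
  7  7  5]
[[ 79  79  79  78  78  79  78  79  79  78  78  78  79  78  85 102 114 115
  114 114 115 114 116 116 117 116]
 [ 80  79  80  79  79  79  79  80  79  80  80  80  79  80  84  99 114 116
  115 115 114 114 116 116 117 116]
 [ 58  59  60  60  61  61  61  60  61  61  62  62  62  60  69  94 113 115
  114 115 114 115 116 116 116 117]
 [ 80  81  81  81  80  81  82  82  82  82  84  84  85  82  82  94 113 115
  115 114 114 114 114 116 116 116]]
```

Emit:
arm_command([
  [[0,0.007,0.012,0,0,0,0],[0.005,0.007,0.012,0,0,0,0],[0.01,0.007,0.012,0,0,0,0],[0.012,0.007,0.012,0,0,0,0],[0.012,0.007,0.012,0,0,0,0],[0.012,0.007,0.012,0,0,0,0],[0.012,0.007,0.012,0,0,0,0],[0.012,0.005,0.01,0,0,0,0],[0,0,0,0,0,0,0],[0,0,0,0,0,0,0]],
])

```text
t: 25.73
tool_pos: [0.513, 0.313, 0.1151]
tool_rot: [-0.018, 1.59, 0.005]
contact_force: [0.1, 0.5, -0.2]
opening: 0.0002
```

```bash
python3 - <<'E'
from h import *
to([.521,.312,.022],0.017)
E
```

```text
now [0.513  0.313  0.1151] F [ 0.1489  0.5185 -0.2459] shift [ 0.0929 -0.0004  0.0098] turn [-0.1661 -1.1172  0.4659]
```

Emit:
arm_command([
  [[0.008,0,0.003,0,-0.4,0.2,0],[0.01,0,0.003,0,-0.4,0.2,0],[0.01,0,0.003,0,-0.3,0.1,0],[0.01,0,0,0,0,0,0],[0.01,0,0,0,0,0,0],[0.01,0,0,0,0,0,0],[0.01,0,0,0,0,0,0],[0.008,0,0,0,0,0,0],[0.005,0,0,0,0,0,0],[0,0,0,0,0,0,0],[0,0,0,0,0,0,0]],
])

```text
t: 26.65
tool_pos: [0.5201, 0.3116, 0.0261]
tool_rot: [-0.011, 1.571, 0.011]
contact_force: [1.3, -0.1, 0.7]
opening: -0.0002
```

```bash
python3 - <<'E'
from h import *
to([.521,.292,.022],0.017)
E
```

```text
now [0.5201 0.3116 0.0261] F [ 1.322  -0.135   0.7279] shift [ 0.0041 -0.0196  0.0007] turn [-0.1842 -0.0325 -0.0199]
```

Emit:
arm_command([
  [[0.002,-0.003,0,0,0,0,0],[0.002,-0.004,0,0,0,0,0],[0,-0.004,0,0,0,0,0],[0,-0.003,0,0,0,0,0],[0,-0.002,0,0,0,0,0],[0,-0.001,0,0,0,0,0],[0,0,0,0,0,0,0]],
])

```text
t: 27.23
tool_pos: [0.5222, 0.2933, 0.0243]
tool_rot: [-0.009, 1.567, 0.012]
contact_force: [-0.2, 1.2, 0.5]
opening: -0.0
```

Emit:
arm_command([
  [[0,-0.001,0,0,0,0,0],[0,-0.001,0,0,0,0,0]],
])

```text
t: 27.4
tool_pos: [0.5225, 0.2912, 0.0247]
tool_rot: [-0.009, 1.566, 0.012]
contact_force: [0.2, 0.4, -0.3]
opening: 0.0001
```

Emit:
arm_command([
  [[0,-0.001,0,0,0,0,0]],
])

```text
t: 27.48
tool_pos: [0.5226, 0.2902, 0.0249]
tool_rot: [-0.009, 1.566, 0.012]
contact_force: [-0.4, 0.4, -0.1]
opening: 0.0002
```

Emit:
arm_command([
  [[0,-0.0005,0,0,0,0,0]],
])

```text
t: 27.57
tool_pos: [0.5227, 0.2897, 0.0249]
tool_rot: [-0.009, 1.566, 0.013]
contact_force: [-0.2, 0.1, -0.1]
opening: 0.0003
```

Emit:
arm_command([
  [[0.0015,-0.001,0,0,0,0,0],[0.0015,-0.0005,0,0,0,0,0],[0.0015,-0.0005,0,0,0,0,0]],
])

```text
t: 27.82
tool_pos: [0.5231, 0.2881, 0.0214]
tool_rot: [-0.008, 1.565, 0.013]
contact_force: [-5.5, 0.2, 13.9]
opening: -0.0
```

Emit:
arm_command([
  [[0.001,-0.0005,0,0,0,0,0]],
])

```text
t: 27.9
tool_pos: [0.5231, 0.2881, 0.0215]
tool_rot: [-0.007, 1.566, 0.014]
contact_force: [-4.1, 0.7, 8.2]
opening: 0.0
```

Emit:
arm_command([
  [[0.0005,-0.0005,0,0,0,0,0]],
])

```text
t: 27.98
tool_pos: [0.5232, 0.288, 0.0216]
tool_rot: [-0.007, 1.566, 0.014]
contact_force: [1.0, -0.4, 0.3]
opening: 0.0003
```

Emit:
arm_command([
  [[0.0005,-0.0005,0,0,0,0,0]],
])

```text
t: 28.07
tool_pos: [0.5233, 0.288, 0.0216]
tool_rot: [-0.006, 1.566, 0.015]
contact_force: [-1.8, 1.2, 2.9]
opening: -0.0003
```

Emit:
arm_command([
  [[-0.002,0,0,0,0,0,0],[-0.0005,-0.0005,0,0,0,0,0]],
])

```text
t: 28.23
tool_pos: [0.5233, 0.2873, 0.0238]
tool_rot: [-0.007, 1.566, 0.015]
contact_force: [0.0, 0.1, -0.3]
opening: -0.0001
```

Emit:
arm_command([
  [[0,-0.0005,0,0,0,0,0]],
])

```text
t: 28.32
tool_pos: [0.5232, 0.2866, 0.0236]
tool_rot: [-0.007, 1.566, 0.015]
contact_force: [0.3, -0.2, -0.2]
opening: 0.0002
```

Emit:
arm_command([
  [[0,-0.0005,0,0,0,0,0]],
])

```text
t: 28.4
tool_pos: [0.5232, 0.2865, 0.0236]
tool_rot: [-0.006, 1.566, 0.015]
contact_force: [-0.5, 2.3, 1.4]
opening: -0.0001
```

Emit:
arm_command([
  [[0,-0.0005,0,0,0,0,0]],
])

```text
t: 28.48
tool_pos: [0.5232, 0.2864, 0.0236]
tool_rot: [-0.005, 1.566, 0.016]
contact_force: [-0.6, 3.4, -0.1]
opening: -0.0
```

Emit:
arm_command([
  [[0,-0.0007,0,0,0,0,0],[0,-0.0007,0,0,0,0,0]],
])

```text
t: 28.65
tool_pos: [0.5233, 0.2862, 0.0236]
tool_rot: [-0.002, 1.566, 0.018]
contact_force: [0.1, 4.9, -0.4]
opening: -0.0
```

Emit:
arm_command([
  [[0,-0.0008,0,0,0,0,0],[0,-0.0008,0,0,0,0,0]],
])

```text
t: 28.82
tool_pos: [0.5233, 0.2861, 0.0236]
tool_rot: [0.001, 1.565, 0.02]
contact_force: [0.4, 5.7, 0.5]
opening: 0.0001
```

Emit:
arm_command([
  [[0,0.003,0,0,0,0,0],[0,0.007,0,0,0,0,0],[0,0.01,0,0,0,0,0],[0,0.01,0,0,0,0,0],[-0.015,0,0,0,0,0,0],[-0.02,0,0,0,0,0,0],[-0.025,0,0,0,0,0,0],[-0.025,0,0,0,0,0,0],[-0.025,0,0,0,0,0,0],[-0.025,0,0,0,0,0,0],[-0.02,0,-0.01,0,0,0,0],[-0.01,0,-0.01,0,0,0,0],[0,0,0,0,0,0,0],[0,0,0,0,0,0,0]],
])

```text
t: 29.98
tool_pos: [0.4993, 0.321, 0.193]
tool_rot: [-0.013, 1.571, 0.015]
contact_force: [-0.7, -0.4, -0.3]
opening: 0.0004
```

```bash
python3 - <<'E'
from h import *
print(tool()[:3,3],np.array(ctrl.get_obs()["contact_force"]))
M,im=snap("wrist","w11")
for n in("wood_block","bar","pivot","eraser","stop_bore"):
    for d in mark_of("wrist",n)[:1]: print(n,round(d["conf"],2),w(M,d["at"]))
M,im=snap("scene","s2")
for n in("glue_stick","tape_measure","loupe"):
    for d in mark_of("scene",n)[:1]: print(n,round(d["conf"],2),w(M,d["at"]))
E
```

```text
[0.4993 0.321  0.193 ] [-0.7024 -0.4234 -0.2545]
wood_block 0.87 [0.4597 0.2585 0.0289]
stop_bore 0.57 [0.5058 0.2088 0.0239]
glue_stick 0.84 [ 0.5117 -0.263   0.0004]
tape_measure 0.88 [ 0.3201 -0.2449 -0.0009]
loupe 0.61 [ 0.4157 -0.35   -0.0015]
```

Everything checked is in place and the arm is clear, so I'm handing in.

```bash
python3 -c "
from station import finish_job
print(finish_job())"
```

```text
the job is handed in; nothing more can be done
None
```

The straightedge was swung onto the plunger, held there, and weighted with the wooden block. The job is handed in; no verdict is given.

- **Press:** I swept the straightedge round with the closed fingers. It met the plunger at tool y ≈ 0.286 m. I held it there for about 1.7 s, with readings of 5.8 to 7.3 N. The contact position stayed within 0.3 mm, so the plunger was not pushed back.
- **Weight:** I laid the block flat on the straightedge, its length along it, with its centre about 126 mm from the pivot.
- **Re-check by feel:** A light press of up to 5.7 N met firm resistance at the same position (0.286 m), so the straightedge was still on the plunger. I then drew the arm well clear.
- **Last checks:** The network put the block on the straightedge at height 0.029 m. The glue stick, tape measure and loupe were unmoved within 3 mm. The eraser read unmoved within 4 mm before the re-check press and was not found in the last picture. Wrist force was near zero, at about 30 s of the 72 s allowed.

**Disagreements and weak checks:**
- The straightedge started about 1.1 rad from the board's x axis, not the 0.40 to 0.65 rad stated.
- During the re-check the closed fingertips briefly touched the board with about 14 N, because they reach lower than the reported tool point.
- One edge fit in the final pictures used two bad rows. Without them it agrees with the earlier fit to within about 1 mm. Whether it still touches therefore rests on feel, as the block hides the plunger tip in the pictures.

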